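# Find the socket for the red-tagged gas outlet

## Task

One outlet of the gas manifold is tagged red: try the sockets on its hex nut, always starting with the smallest and going up in size, until one slides fully down over the nut. Stand every socket that does not fit upright on the blue mat again, and finish while still gripping the right socket, seated upright and fully home on the red-tagged nut (do not let go). Never touch the green-tagged nuts, and leave the bottles and the beaker where they stand.

Things in the scene. Friction and masses are not known exactly. Their poses are not given: they have to be found in the camera images.
- manifold: aluminium gas manifold block 130 x 300 x 35 mm, fixed to the bench, long side along its y. It carries three nuts in a row, 90 mm apart, each with a tag. Origin: centre of its underside.
- nut_a: brass hex cap nut, fixed, 15 mm high (top 3 mm chamfered) on a dark boss 46 mm wide. One of 17, 22, 27 mm across flats, each size once; which is not told. Origin: nut axis at the boss face (45 mm above the bench), where a seated socket's rim rests; z up; two flats square to x: turn the socket so that its yaw less the nut's is a multiple of 60 deg (within 8 deg).
- nut_b: brass hex cap nut, fixed, 15 mm high (top 3 mm chamfered) on a dark boss 46 mm wide. One of 17, 22, 27 mm across flats, each size once; which is not told. Origin: nut axis at the boss face (45 mm above the bench), where a seated socket's rim rests; z up; two flats square to x: turn the socket so that its yaw less the nut's is a multiple of 60 deg (within 8 deg).
- nut_c: brass hex cap nut, fixed, 15 mm high (top 3 mm chamfered) on a dark boss 46 mm wide. One of 17, 22, 27 mm across flats, each size once; which is not told. Origin: nut axis at the boss face (45 mm above the bench), where a seated socket's rim rests; z up; two flats square to x: turn the socket so that its yaw less the nut's is a multiple of 60 deg (within 8 deg).
- red_tag: red plastic disc 30 mm across, 3 mm thick with a small steel rivet, fixed flat on the manifold on the robot's side of one of the nuts, 48 mm from that nut's axis. Origin: centre of its underside.
- green_tag_1: green plastic disc 30 mm across, 3 mm thick with a small steel rivet, fixed flat on the manifold on the robot's side of one of the nuts, 48 mm from that nut's axis. Origin: centre of its underside.
- green_tag_2: green plastic disc 30 mm across, 3 mm thick with a small steel rivet, fixed flat on the manifold on the robot's side of one of the nuts, 48 mm from that nut's axis. Origin: centre of its underside.
- mat: blue mat 130 x 300 x 4 mm, fixed flat on the bench, on which the three sockets stand in a row about 90 mm apart along its y, in any order. Origin: centre of its underside.
- socket_small: loose steel socket, mouth down on the mat: round body 28 mm wide, 42 mm tall, yellow band; on it a dark 18 x 18 mm square adapter, 42 mm tall (84 mm in all), to grip by its flats. Origin: centre of the mouth (underside), z up; x, y square to the adapter's flats. Hex recess 17 mm deep, two flats square to x. Under 0.4 kg. Fits the 17 mm nut (1 mm play), stops on top of larger ones.
- socket_medium: loose steel socket, mouth down on the mat: round body 34 mm wide, 42 mm tall, orange band; on it a dark 18 x 18 mm square adapter, 42 mm tall (84 mm in all), to grip by its flats. Origin: centre of the mouth (underside), z up; x, y square to the adapter's flats. Hex recess 17 mm deep, two flats square to x. Under 0.4 kg. Fits the 22 mm nut (1.2 mm play), stops on the 27, loose on the 17.
- socket_large: loose steel socket, mouth down on the mat: round body 40 mm wide, 42 mm tall, white band; on it a dark 18 x 18 mm square adapter, 42 mm tall (84 mm in all), to grip by its flats. Origin: centre of the mouth (underside), z up; x, y square to the adapter's flats. Hex recess 17 mm deep, two flats square to x. Under 0.4 kg. Fits the 27 mm nut (1.4 mm play), loose on the others.
- bottle_1: bystander: clear sample bottle 64 mm in diameter, 190 mm tall, white cap, loose. Origin: centre of its underside.
- bottle_2: bystander: amber sample bottle 64 mm in diameter, 190 mm tall, white cap, loose. Origin: centre of its underside.
- beaker: bystander: empty clear beaker 70 mm in diameter, 85 mm tall, loose. Origin: centre of its underside.

How it is judged:
By the outcome, as a careful person would: the job done as asked, in the order asked, and still so for the second after the job is handed in, while the arm keeps its last pose, push and grip.
It also fails if it takes over 72 s, if anything falls off the work surface, if the arm or the gripper's body presses on something with over 40 N, if the wrist force passes 120 N, or if a joint passes its speed limit or range.

## Robot

A 6-joint arm with a two-finger parallel gripper is mounted at the origin on the work surface. World frame = base frame: x ahead of the robot, y to its left, z up, the work surface at z = 0. Lengths are in m, angles in degrees, forces in N, time in s.
With the tool pointing down it reaches from about 0.375 to 0.975 m from the base axis. Payload 3.8 kg.
Tool frame: the origin (TCP) lies midway between the tips of the shut fingers; the grasp point (between the pads) lies 19 mm behind it (env.grasp_offset is the z of the grasp point in the tool frame, in m); z points along the fingers, y is the direction in which the jaws open and shut (so a half turn about z gives the same grasp; the last joint's range is limited). The gripper opens to 85 mm and grips with 20 to 120 N. Pads are 22 mm wide; open, the fingers measure 114 mm over their backs; the gripper's body (76 mm by 85 mm) begins 54 mm behind the grasp point. The pads swing forward as they close: fully open they stand 13 mm farther back than shut.
Start: joints at [73.975, 15.12, 91.902, -0, 72.978, -2.114], TCP at [0.162, 0.655, 0.231] pointing down, gripper open.
Joint ranges: [-150.88, 150.88], [-54.13, 125.18], [17.81, 147.31], [-75.09, 255.09], [0, 152.58], [-146.25, 146.25]. Speed limits (degrees/s): [147.25, 147.25, 180, 180, 180, 180].

## Interface

Orientations are given as [roll, pitch, yaw] about the fixed x, y, z axes, in that order (R = Rz(yaw) Ry(pitch) Rx(roll)).
In Python, from station import monitor, capture, order, models, env gives the robot as it stands.
- The arm moves only by the tool carry_out, never from a script. Its argument "plan" is a list of rows, each a list of 7 numbers: the gripper command: -1 is shut, 1 is fully open, values between are in proportion, then the shift along the world's x, y, z in m, then the turn, a rotation vector about the world's x, y, z in degrees. In form: [[claw, x, y, z, rx, ry, rz], ...]. A call has 1 to 8 rows; each row shifts and turns the pose as measured when the row begins; what a row does not reach is not made up. A row lasts 1/10 s, in which the tool goes at most 50 mm and 8.59 degrees, less where a joint would pass 70% of its speed; a pose out of reach is approached as far as the arm can. A call with a gripper value outside its range is refused whole. The fingers move at their own pace and stop on an object; "grip_force" is the grip in N (left out, the last holds). Time passes only in rows, so rows that do not move let the fingers close. It gives the time, the measured TCP pose, the force and the opening at its end, in the units of the state.
- monitor.get_state(): the state, without advancing time (a new reading comes with each control period).
- capture(name): name is "scene" or "top" or "wrist"; returns a dict with "frame" (384x512x3 uint8, blue, green, red), "fov_y" (degrees; the focal length in pixels is half the picture's height over the tangent of half this angle, whatever the lens; pixels are square), "cx", "cy" (the principal point, pixels), "xyz" and "orientation" of the camera in the world. Camera axes: x right, y up, looking along -z (the intrinsics and any distortion apply to the point x, -y, -z); pixel columns grow to the right and rows downward; lengths in m; the calibration is good to about 2 mm. A picture is of the moment at which its call begins. There is no depth.
- order.sign_off(): hands the job in, once; it reports no verdict.
Trained networks look in the newest picture that a camera, given by its name, has taken for a name from the list of things; names that differ only in an ending like _2 or _b are one class to them, and where a whole thing is asked for, a point or a joint stands for the part that bears it (a point fixed in the world has none). Each returns a list of dicts, best first, with "score" (0 to 1); they miss things now and then, are a little off and sometimes report something else, mostly with a low value. They report only what shows in the picture. A call takes as long as a camera call.
- models.cut_out(name, camera): "mask" (384x512 bool, what is visible of it) and "rect" ([left, top, width, height] in pixels, round what is visible of it).
- models.tip_of(name, camera): "location" ([column, row] in pixels: a listed point, or the origin of a listed thing).
The state is a dict: "time_s": time; "joints": joint angles; "joint_vel": joint speeds; "effort": joint torques, N m; "position": TCP position; "eef_rot": TCP orientation; "force": force on the tool from outside, world axes, zero at the start; "moment": the same for the moment, N m; "width": finger opening in m.
Only numpy, scipy, OpenCV 4.12 (cv2) and the standard library are available. Lean on these libraries where they do the work, as an engineer would, in place of code of your own. Each camera call takes 0.05 s, during which the arm holds its last target. There are 200 camera calls.

## Working session

There is one attempt and no reset: what is moved stays moved. The work goes in short steps, Python scripts to look and compute and a tool call to move; the robot and the scene stay as the last step left them, time stands still between calls to the robot, and variables do not carry over. Pictures are saved under pics/ and viewed, about 8 in all and at most 12, crops included, and the job is handed in when it is done.

Besides the shell and the picture viewer there is one more tool, called after "Emit:" as name(argument=value, ...) on one line, values as JSON. carry_out: Moves the arm, as the interface text tells. Its arguments: {"type":"object","properties":{"plan":{"type":"array","items":{"type":"array","items":{"type":"number"}}},"grip_force":{"type":"number"}},"required":["plan"]}

```bash
mkdir -p pics; ls
python3 - <<'E'
from station import monitor, capture, order, models, env
import cv2
s=monitor.get_state(); print(s)
print([a for a in dir(env) if a[0]!='_'])
for n in ("scene","top"):
    c=capture(n); cv2.imwrite(f"pics/{n}0.png",c["frame"]); print(n,{k:v for k,v in c.items() if k!="frame"})
    for t in ("nut_a","red_tag","green_tag_1","mat","manifold","socket_small","socket_medium","socket_large","bottle_1","bottle_2","beaker"):
        print(t,[([round(float(v),1) for v in d["location"]],round(float(d["score"]),2)) for d in models.tip_of(t,n)])
E
```

```text
pics
{'time_s': 0.0, 'joints': array([ 7.39727263e+01,  1.51690461e+01,  9.19800655e+01, -1.27689724e-04,
        7.29777830e+01, -2.11436273e+00]), 'joint_vel': array([0.02697311, 0.06084922, 0.01402544, 0.06080189, 0.05868749,
       0.00472438]), 'effort': array([ 1.50558299e-03, -5.15105009e+01, -3.67319942e+01, -1.26728987e-04,
        1.31844150e-02,  1.58759576e-05]), 'position': array([0.16210632, 0.65450165, 0.22997455]), 'eef_rot': array([-1.79873187e+02, -4.55974345e-03,  1.66087121e+02]), 'force': array([-0.49940426,  0.04417856, -0.915827  ]), 'moment': array([-0.01015062, -0.04773385, -0.0079892 ]), 'width': 0.08501770694281688}
['MotionError', 'grasp_offset']
scene {'fov_y': 51.193450997837026, 'cx': 256.4441270012707, 'cy': 189.20978023054127, 'xyz': array([ 1.15980087, -0.11940337,  1.03584254]), 'orientation': array([31.71568822,  0.66875077, 80.12115439])}
nut_a [([248.2, 201.2], 0.56), ([215.3, 201.0], 0.56), ([184.1, 200.5], 0.51)]
red_tag [([187.7, 189.8], 0.39)]
green_tag_1 [([217.5, 189.2], 0.53), ([247.2, 183.0], 0.44)]
mat [([329.9, 168.1], 0.64), ([354.0, 1
[... 478 characters left out ...]
65312021, 'cy': 190.0748599575995, 'xyz': array([ 0.4827176 , -0.01807505,  0.87964433]), 'orientation': array([  6.6419431 ,   1.08702874, -89.24267731])}
nut_a [([329.1, 196.1], 0.91), ([285.7, 190.0], 0.67), ([368.5, 198.1], 0.58)]
red_tag [([366.2, 222.0], 0.73)]
green_tag_1 [([283.9, 211.2], 0.65), ([323.4, 217.2], 0.64)]
mat [([174.4, 229.4], 0.74)]
manifold [([320.5, 201.8], 0.68)]
socket_small [([134.2, 240.7], 0.51)]
socket_medium [([168.9, 225.2], 0.48)]
socket_large [([209.8, 226.5], 0.87), ([164.9, 130.8], 0.2)]
bottle_1 [([165.4, 130.2], 0.97), ([222.1, 134.6], 0.62)]
bottle_2 [([165.4, 130.2], 0.97), ([222.1, 134.6], 0.62)]
beaker [([385.1, 274.3], 0.71), ([284.2, 191.0], 0.2)]
```

View pics/top0.png

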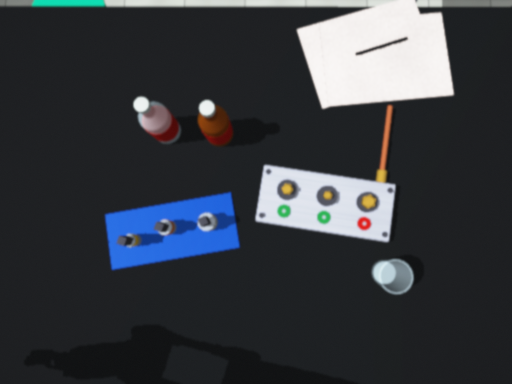

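View pics/scene0.png

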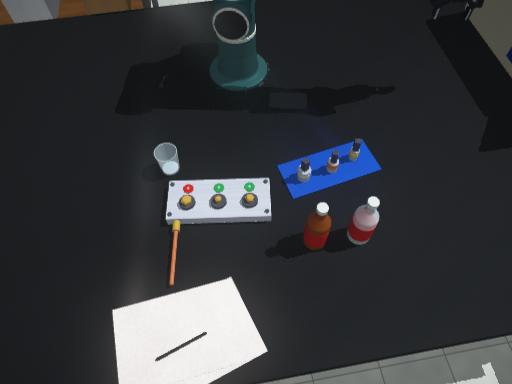

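The top view shows the blue mat at (172,230) with three sockets: left (130,240), middle (166,227) and right (208,222). The manifold is at (325,205). The red tag is at (364,223), so the target is the right-hand nut at (368,201). The bottles are at (165,130) and (222,130), and the beaker is at (395,275). The scene view agrees.

```bash
cat > h.py <<'E'
import numpy as np, cv2
from scipy.spatial.transform import Rotation as R
from station import monitor, capture, order, models, env
def cam(c):
    f=192/np.tan(np.radians(c["fov_y"]/2)); return f, R.from_euler('xyz',c["orientation"],degrees=True).as_matrix()
def ray(c,uv):
    f,M=cam(c); return M@np.array([(uv[0]-c["cx"])/f,-(uv[1]-c["cy"])/f,-1])
def onz(c,uv,z):
    d=ray(c,uv); return c["xyz"]+d*(z-c["xyz"][2])/d[2]
def proj(c,p):
    f,M=cam(c); q=M.T@(np.array(p)-c["xyz"]); return np.array([c["cx"]-f*q[0]/q[2], c["cy"]+f*q[1]/q[2]])
def rect(c,m,z):
    """min-area rectangle of a mask on plane z: centre, long-side yaw (deg, -90..90), sides"""
    k=max(cv2.findContours(m.astype(np.uint8),cv2.RETR_EXTERNAL,cv2.CHAIN_APPROX_NONE)[0],key=cv2.contourArea)
    P=np.array([onz(c,p[0],z)[:2] for p in k],np.float32)
    (cx,cy),(w,h),a=cv2.minAreaRect(P)
    if w<h: a+=90; w,h=h,w
    return (cx,cy),(a+90)%180-90,(w,h)
E
python3 - <<'E'
from h import *
np.set_printoptions(precision=4,suppress=True)
for n in ("top","scene"):
    c=capture(n)
    for t,z in (("mat",.004),("manifold",.035)):
        m=models.cut_out(t,n)
        if m: print(n,t,rect(c,m[0]["mask"],z),m[0]["score"])
    for t,z in (("nut_a",.045),("red_tag",.035),("green_tag_1",.035),("socket_small",.004),("socket_medium",.004),("socket_large",.004),("bottle_1",0),("beaker",0)):
        for d in models.tip_of(t,n):
            if d["score"]>.3: print(n,t,onz(c,d["location"],z)[:2],round(d["score"],2))
E
```

```text
top mat ((0.4878639876842499, 0.21288999915122986), -79.49120712280273, (0.2989748418331146, 0.132441446185112)) 0.63
top manifold ((0.6409296989440918, -0.151563361287117), -7.990409851074219, (0.30759668350219727, 0.29884085059165955)) 0.94
top nut_a [ 0.5715 -0.1503] 0.85
top nut_a [ 0.5813 -0.0474] 0.61
top nut_a [ 0.5661 -0.2308] 0.59
top red_tag [ 0.5097 -0.2279] 0.63
top green_tag_1 [ 0.5216 -0.1351] 0.69
top green_tag_1 [ 0.5277 -0.0483] 0.58
top socket_small [0.4666 0.3   ] 0.7
top socket_medium [0.7261 0.231 ] 0.72
top socket_medium [0.4894 0.2177] 0.71
top socket_medium [0.7189 0.0954] 0.53
top socket_medium [0.457  0.2964] 0.38
top socket_large [0.505  0.1205] 0.5
top bottle_1 [0.7292 0.2347] 0.84
top bottle_1 [0.7201 0.1036] 0.67
top beaker [ 0.3996 -0.277 ] 0.87
top beaker [0.5074 0.1268] 0.55
top beaker [0.4962 0.2183] 0.36
scene mat ((0.49089038372039795, 0.21307691931724548), -78.88117599487305, (0.3004811704158783, 0.13372394442558289)) 0.89
scene manifold ((0.6503682732582092, -0.15149685740470886), -7.870170593261719, (0.32238274812698364, 0.3052540421485901)) 0.76
scene nut_a [ 0.5614 -0.2415] 0.5
scene nut_a [ 0.5835 -0.0524] 0.48
scene nut_a [ 0.5608 -0.1498] 0.47
scene red_tag [ 0.5012 -0.2244] 0.5
scene green_tag_1 [ 0.5252 -0.1312] 0.47
scene green_tag_1 [ 0.5382 -0.0536] 0.47
scene socket_small [0.4591 0.3007] 0.45
scene socket_medium [0.5026 0.2188] 0.45
scene socket_large [0.5059 0.1228] 0.53
scene bottle_1 [0.7323 0.2356] 0.86
scene bottle_1 [0.73   0.1137] 0.55
scene bottle_1 [ 0.5309 -0.2363] 0.52
```

Emit:
carry_out(plan=[[1,0.024,-0.043,0.005,0,0,-8],[1,0.024,-0.043,0.005,0,0,-8],[1,0.024,-0.043,0.005,0,0,-8],[1,0.024,-0.043,0.005,0,0,-8],[1,0.024,-0.043,0.005,0,0,-8],[1,0.024,-0.043,0.0,0,0,-8],[1,0.024,-0.043,0.0,0,0,-8],[1,0.024,-0.043,0.0,0,0,-8]])

```text
time_s: 3.1
position: [0.3536, 0.3082, 0.2561]
eef_rot: [179.7, -0.1, 100.2]
force: [1.1, 0.2, 0.2]
width: 0.0854
```

Emit:
carry_out(plan=[[1,0.02,-0.025,0,0,0,0],[1,0.02,-0.025,0,0,0,0],[1,0.0,-0.01,0,0,0,0],[1,0,0,0,0,0,0]])

```text
time_s: 3.5
position: [0.3968, 0.2405, 0.2574]
eef_rot: [179.5, -0.1, 99.5]
force: [-0.2, -0.0, 0.6]
width: 0.0857
```

Run:
```python
from h import *
np.set_printoptions(precision=4,suppress=True)
s=monitor.get_state(); print(s["time_s"],s["position"],s["eef_rot"],s["joints"])
c=capture("wrist"); cv2.imwrite("pics/w1.png",c["frame"]); print({k:v for k,v in c.items() if k!="frame"})
for t in ("socket_small","socket_medium","socket_large","mat"):
    print(t,[(np.round(d["location"],1),onz(c,d["location"],.004)[:2],round(d["score"],2)) for d in models.tip_of(t,"wrist")],[(d["rect"],round(d["score"],2)) for d in models.cut_out(t,"wrist")])
```

```text
3.5 [0.3968 0.2405 0.2574] [179.5494  -0.1183  99.5364] [ 28.1688  -9.5638 114.9469  -0.0332  74.1521  18.6417]
{'fov_y': 66.33946143067055, 'cx': 248.89919115719943, 'cy': 191.2555342778635, 'xyz': array([0.3835, 0.3122, 0.4002]), 'orientation': array([-16.5643,  -0.4451,   9.5042])}
socket_small [(array([303.9, 127.9]), array([0.4635, 0.2947]), 0.56), (array([475.1, 201. ]), array([0.7277, 0.2348]), 0.46)] [([293.0, 115.3, 36.9, 26.9], 0.79)]
socket_medium [(array([316.8, 188.1]), array([0.4994, 0.2166]), 0.62)] [([305.1, 174.4, 35.7, 40.7], 0.6)]
socket_large [(array([309.3, 246.5]), array([0.5092, 0.1263]), 0.63)] [([296.3, 233.3, 34.3, 50.3], 0.72)]
mat [(array([307.2, 187.6]), array([0.4859, 0.2151]), 0.61)] [([260.9, 72.8, 101.7, 212.0], 0.65)]
```

View pics/w1.png

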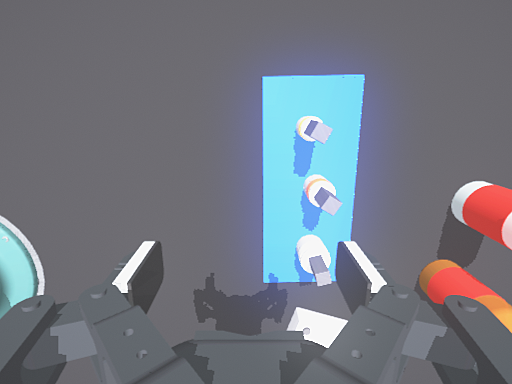

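The wrist view shows the three sockets in a column on the mat: small at (305,128), medium at (318,188) and large at (311,250). Their square adapters have different yaws. I'll move closer.

Emit:
carry_out(plan=[[1,0.033,-0.002,-0.035,0,0,0],[1,0.033,-0.003,-0.04,0,0,0],[1,0,0,0,0,0,0]])

```text
time_s: 4.25
position: [0.4649, 0.2401, 0.1824]
eef_rot: [179.2, -0.3, 100.0]
force: [-0.7, -1.0, -1.4]
width: 0.0854
```

Run:
```python
from h import *
np.set_printoptions(precision=4,suppress=True)
s=monitor.get_state(); print(s["time_s"],s["position"],s["eef_rot"])
c=capture("wrist"); print({k:v for k,v in c.items() if k!="frame"})
for t in ("socket_small","socket_medium"):
    print(t,[(np.round(d["location"],1),onz(c,d["location"],.004)[:2],round(d["score"],2)) for d in models.tip_of(t,"wrist")],[(d["rect"],round(d["score"],2)) for d in models.cut_out(t,"wrist")])
d=models.cut_out("mat","wrist")[0]; print(rect(c,d["mask"],.004))
m=models.cut_out("socket_small","wrist")
x,y,w,h=[int(v) for v in m[0]["rect"]]
np.save("w2.npy",np.array([c],dtype=object),allow_pickle=True)
x0,y0=max(x-20,0),max(y-20,0)
k=c["frame"][y0:y+h+20,x0:x+w+20]; print(x0,y0,k.shape)
cv2.imwrite("pics/w2.png",cv2.resize(k,None,fx=6,fy=6,interpolation=cv2.INTER_NEAREST)[:600,:800])
```

```text
4.25 [0.4649 0.2401 0.1824] [179.205   -0.2589 100.0376]
{'fov_y': 66.33946143067055, 'cx': 248.89919115719943, 'cy': 191.2555342778635, 'xyz': array([0.4502, 0.3112, 0.3253]), 'orientation': array([-16.4262,  -0.7843,  10.0041])}
socket_small [(array([255.6, 124.5]), array([0.4652, 0.2931]), 0.57)] [([243.9, 105.9, 29.4, 36.4], 0.65)]
socket_medium [(array([272.1, 195.7]), array([0.4982, 0.2179]), 0.74)] [([258.3, 182.5, 32.4, 52.1], 0.79)]
((0.4880865514278412, 0.21359771490097046), -79.44536972045898, (0.29846563935279846, 0.1298995167016983))
223 85 (76, 69, 3)
```

View pics/w2.png

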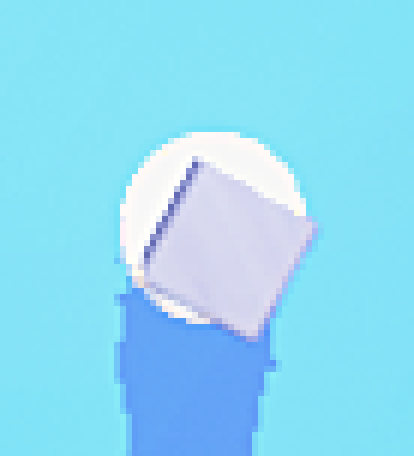

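The crop shows the small socket almost from above. The corners of its square top are near full-picture (256,112), (276,122), (265.5,141) and (247.5,132).

Run:
```python
from h import *
np.set_printoptions(precision=4,suppress=True)
c=np.load("w2.npy",allow_pickle=True)[0]
P=np.array([onz(c,p,.088)[:2] for p in [(256.1,112.2),(276,122.3),(265.3,141.2),(247.6,132)]])
print(P.mean(0)); 
for i in range(4):
    d=P[(i+1)%4]-P[i]; print(np.linalg.norm(d),np.degrees(np.arctan2(d[1],d[0]))%90)
# body circle, top rim of body z=.046, centre in crop ~ (213,226)
print(onz(c,(223+213/6,85+226/6),.046)[:2])
```

```text
[0.466  0.2967]
0.017537177722159968 73.95941203658839
0.016913243031094292 70.95214977688501
0.015957080169937174 72.84691966865708
0.016594731287620963 76.3624483263001
[0.4656 0.2976]
```

Emit:
carry_out(plan=[[1,0,0.014,-0.01,0,0,-7],[1,0,0.014,-0.01,0,0,-7],[1,0,0.014,-0.01,0,0,-7],[1,0.001,0.014,-0.01,0,0,-6],[1,0,0,0,0.0,0,0]])

```text
time_s: 5.1
position: [0.4679, 0.3018, 0.1585]
eef_rot: [177.8, -1.0, 72.1]
force: [0.8, 0.1, -0.3]
width: 0.0855
```

```bash
cat >> h.py <<'E'
def go(p,yaw):
    """remaining shift and rotation vector to the upright pose p,yaw"""
    s=monitor.get_state()
    r=(R.from_euler('xyz',[180,0,yaw],degrees=True)*R.from_euler('xyz',s["eef_rot"],degrees=True).inv()).as_rotvec(degrees=True)
    np.set_printoptions(precision=4,suppress=True)
    print("t",round(s["time_s"],2),"pos",s["position"],"rot",s["eef_rot"],"F",s["force"],"M",s["moment"],"w",s["width"],"\n shift",np.array(p)-s["position"],"turn",r)
E
python3 -c "
from h import *
go((.466,.297,.05),73)"
```

```text
t 5.1 pos [0.4679 0.3018 0.1585] rot [177.8188  -0.9643  72.1385] F [ 0.8061  0.1251 -0.2505] M [-0.0486  0.0193 -0.0478] w 0.08551454528432999 
 shift [-0.0019 -0.0048 -0.1085] turn [-0.2665  2.3698  0.8797]
```

Emit:
carry_out(plan=[[1,-0.002,-0.005,-0.02,-0.3,2.4,0.9],[1,0,0,0,0,0,0]])

```text
time_s: 5.3
position: [0.466, 0.2976, 0.1413]
eef_rot: [179.9, -0.1, 73.4]
force: [-0.5, -0.4, 0.2]
width: 0.0857
```

```bash
python3 -c "
from h import *
go((.466,.297,.05),73)
c=capture('wrist'); cv2.imwrite('pics/w3.png',c['frame'])
print(proj(c,(.466,.297,.088)))
for d in models.cut_out('socket_small','wrist'): print(d['rect'],d['score'])"
```

```text
t 5.3 pos [0.466  0.2976 0.1413] rot [179.8884  -0.111   73.437 ] F [-0.5147 -0.4204  0.199 ] M [-0.0173 -0.0091 -0.0131] w 0.08567854935494593 
 shift [-0.     -0.0006 -0.0913] turn [-0.0741  0.1389 -0.4369]
[249.2243 211.6232]
[310.7, 296.2, 42.2, 49.7] 0.65
[230.8, 170.2, 30.7, 55.5] 0.57
```

View pics/w3.png

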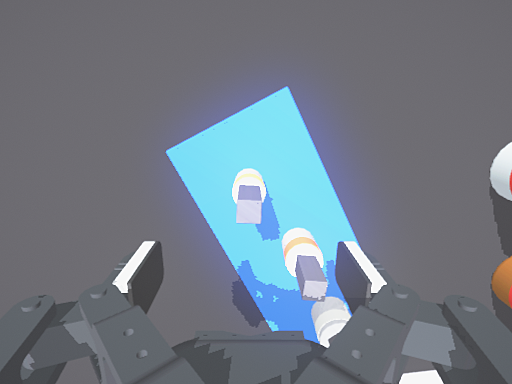

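The wrist view has the small socket's top centred at (249,211), as predicted, and square to the jaws. I'll descend and grip.

Emit:
carry_out(plan=[[1,0,-0.001,-0.04,0,0,-0.4],[1,0,0,-0.04,0,0,0],[1,0,0,-0.011,0,0,0],[1,0,0,0,0,0,0]], grip_force=60)

```text
time_s: 5.8
position: [0.4734, 0.3002, 0.0604]
eef_rot: [178.9, -1.1, 73.0]
force: [0.3, 1.0, 0.8]
width: 0.0856
```

```bash
python3 -c "
from h import *
go((.466,.297,.050),73)"
```

```text
t 5.8 pos [0.4734 0.3002 0.0604] rot [178.9069  -1.0659  73.0255] F [0.3054 0.9675 0.8356] M [-0.0082  0.0162 -0.0157] w 0.08556767889229616 
 shift [-0.0074 -0.0032 -0.0104] turn [-0.7     1.3568 -0.0153]
```

Emit:
carry_out(plan=[[1,-0.0075,-0.003,-0.01,-0.7,1.4,0],[1,0,0,0,0,0,0]])

```text
time_s: 6.0
position: [0.4671, 0.2979, 0.0532]
eef_rot: [180.0, -0.1, 73.0]
force: [-0.1, -0.0, 0.4]
width: 0.0851
```

```bash
python3 -c "
from h import *
go((.466,.297,.050),73)"
```

```text
t 6.0 pos [0.4671 0.2979 0.0532] rot [179.9547  -0.0823  73.0301] F [-0.1279 -0.0068  0.4358] M [-0.0279  0.0335  0.0173] w 0.08513139635849191 
 shift [-0.0011 -0.0009 -0.0032] turn [-0.0655  0.0674 -0.0301]
```

Emit:
carry_out(plan=[[1,-0.001,-0.001,-0.002,0,0,0],[-1,0,0,0,0,0,0],[-1,0,0,0,0,0,0],[-1,0,0,0,0,0,0],[-1,0,0,0,0,0,0],[-1,0,0,0,0,0,0],[-1,0,0,0,0,0,0],[-1,0,0,0,0,0,0]])

```text
time_s: 6.8
position: [0.4692, 0.2987, 0.0555]
eef_rot: [179.6, -0.4, 73.0]
force: [0.7, -0.8, -0.0]
width: 0.017
```

```bash
python3 -c "
from h import *
go((.466,.297,.050),73)"
```

```text
t 6.8 pos [0.4692 0.2987 0.0555] rot [179.6475  -0.4063  73.0476] F [ 0.6622 -0.7885 -0.0318] M [ 0.0197  0.0006 -0.0495] w 0.01704482622670844 
 shift [-0.0032 -0.0017 -0.0055] turn [-0.2857  0.4558 -0.0464]
```

Gripped: the width reads 17 mm. I'll lift and go to a viewpoint beyond the red-tagged nut.

Emit:
carry_out(plan=[[-1,0,0,0.045,0,0,0],[-1,0,0,0.045,0,0,0],[-1,0,0,0.045,0,0,0],[-1,0.008,-0.045,0.01,0,0,1],[-1,0.008,-0.045,0,0,0,1],[-1,0.008,-0.045,0,0,0,1],[-1,0.008,-0.045,0,0,0,1],[-1,0.008,-0.045,0,0,0,1]])

```text
time_s: 7.6
position: [0.5061, 0.0705, 0.2045]
eef_rot: [179.7, -0.2, 78.9]
force: [1.0, -0.1, -1.1]
width: 0.0173
```

Emit:
carry_out(plan=[[-1,0.005,-0.045,0,0,0,1],[-1,0.005,-0.045,0,0,0,1],[-1,0.005,-0.045,0,0,0,1],[-1,0.005,-0.045,0,0,0,1],[-1,0.005,-0.045,0,0,0,1],[-1,0.0,-0.045,0,0,0,0],[-1,0,-0.045,0,0,0,0],[-1,0,-0.03,0,0,0,0]])

```text
time_s: 8.4
position: [0.5285, -0.2904, 0.2027]
eef_rot: [179.7, -0.3, 84.1]
force: [-0.1, 0.3, -0.1]
width: 0.0169
```

```bash
python3 -c "
from h import *
go((.545,-.30,.20),83)"
```

```text
t 8.4 pos [ 0.5285 -0.2904  0.2027] rot [179.703   -0.2795  84.0621] F [-0.0576  0.275  -0.0876] M [ 0.0459  0.0142 -0.0325] w 0.016887313181380235 
 shift [ 0.0165 -0.0096 -0.0027] turn [-0.2443  0.3266 -1.0614]
```

Emit:
carry_out(plan=[[-1,0.0165,-0.01,-0.02,-0.2,0.3,-1],[-1,0,0,0,0,0,0]])

```text
time_s: 8.6
position: [0.5441, -0.3061, 0.1815]
eef_rot: [-180.0, 0.0, 82.7]
force: [-0.4, 0.8, -2.0]
width: 0.0169
```

Run:
```python
from h import *
go((.563,-.236,.12),83)
c=capture("wrist"); cv2.imwrite("pics/w4.png",c["frame"]); np.save("w4.npy",np.array([c],dtype=object),allow_pickle=True)
print(c["xyz"],c["orientation"])
for t,z in (("nut_a",.045),("red_tag",.035),("green_tag_1",.035),("manifold",0)):
    print(t,[(np.round(d["location"],1),onz(c,d["location"],z)[:2],round(d["score"],2)) for d in models.tip_of(t,"wrist")])
for d in models.cut_out("nut_c","wrist"):
    m=d["mask"].astype(np.uint8); M=cv2.moments(m); print(d["rect"],d["score"],onz(c,(M["m10"]/M["m00"],M["m01"]/M["m00"]),.057)[:2])
d=models.cut_out("manifold","wrist")[0]; print(rect(c,d["mask"],.035))
for t in ("small","medium","large"): print(t,[(d["rect"],round(d["score"],2)) for d in models.cut_out("socket_"+t,"wrist")])
```

```text
t 8.6 pos [ 0.5441 -0.3061  0.1815] rot [-179.9878    0.0296   82.6768] F [-0.4278  0.7892 -2.0082] M [0.0458 0.0437 0.0095] w 0.016919617782243084 
 shift [ 0.0189  0.0701 -0.0615] turn [ 0.0278 -0.0158  0.3232]
[ 0.5532 -0.2335  0.3241] [-16.7137   0.0055  -7.3554]
nut_a [(array([250.1,  99.3]), array([ 0.5547, -0.2304]), 0.76)]
red_tag [(array([204.3,  98.1]), array([ 0.5123, -0.2237]), 0.56)]
green_tag_1 []
manifold [(array([238.2,   1.5]), array([ 0.555 , -0.1391]), 0.76)]
[227.8, 0.2, 49.5, 21.6] 0.89 [ 0.5666 -0.1613]
[229.4, 74.4, 46.6, 52.9] 0.69 [ 0.5571 -0.2299]
((0.6303465366363525, -0.22905677556991577), -7.3570556640625, (0.3050310015678406, 0.1411706805229187))
small [([223.8, 196.9, 44.9, 104.8], 0.91)]
medium []
large []
```

View pics/w4.png

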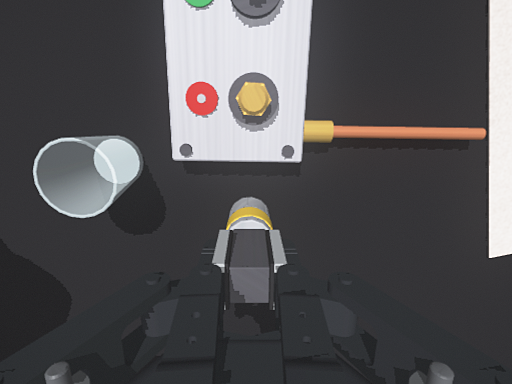

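The wrist view shows the small socket held upright at (250,250). The red tag is at (202,98) with the target nut at (253,98), and the beaker is at (95,175). I'll zoom on the nut for its centre and yaw.

Run:
```python
from h import *
f=cv2.imread("pics/w4.png")[64:134,180:290]
cv2.imwrite("pics/w4n.png",cv2.resize(f,None,fx=7,fy=7,interpolation=cv2.INTER_CUBIC))
```

```text
(no output)
```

View pics/w4n.png

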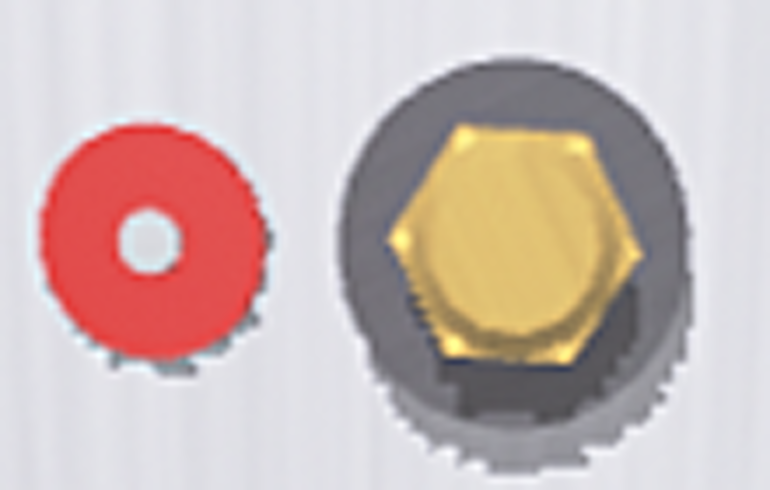

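Run:
```python
from h import *
c=np.load("w4.npy",allow_pickle=True)[0]
g=lambda p,z: onz(c,(180+(p[0]+.5)/7-.5,64+(p[1]+.5)/7-.5),z)[:2]
P=np.array([g(p,.057) for p in [(398,240),(462,135),(585,142),(636,252),(568,357),(455,352)]])
m=P.mean(0); d=P-m; print("nut",m,np.linalg.norm(d,axis=1),(np.degrees(np.arctan2(d[:,1],d[:,0]))-30)%60)
print("boss",g((514,242),.045),"tag",g((153,241),.038))
```

```text
nut [ 0.55759804 -0.23056621] [0.01480327 0.01475785 0.01478048 0.01472977 0.01464323 0.0147611 ] [19.27149685 20.14172663 18.87340722 20.51480175 18.703818   20.85067164]
boss [ 0.55744905 -0.22972221] tag [ 0.51008143 -0.22337245]
```

Run:
```python
from h import *
c=np.load("w4.npy",allow_pickle=True)[0]
T=np.array([.5441,-.3061,.1815]); a=np.radians(82.68); tx=np.array([np.cos(a),np.sin(a),0])
for h in (.046,.049,.052,.055):
  for o in (-.004,-.002,0,.002):
    q=lambda x,z: round(proj(c,T+tx*(o+x)+[0,0,z-h])[1],1)
    print(h,o,"rim",q(.014,0),"shoulder",q(.014,.042),"topfar",q(.009,.084),"topnear",q(-.009,.084))
f=cv2.imread("pics/w4.png")[185:310,200:300]
cv2.imwrite("pics/w4s.png",cv2.resize(f,None,fx=5,fy=5,interpolation=cv2.INTER_NEAREST)[:600])
```

```text
0.046 -0.004 rim 200.5 shoulder 225.3 topfar 277.6 topnear 314.6
0.046 -0.002 rim 197.7 shoulder 221.8 topfar 273.3 topnear 310.6
0.046 0 rim 194.9 shoulder 218.4 topfar 269.0 topnear 306.6
0.046 0.002 rim 192.1 shoulder 214.9 topfar 264.6 topnear 302.6
0.049 -0.004 rim 199.2 shoulder 223.1 topfar 273.6 topnear 309.8
0.049 -0.002 rim 196.4 shoulder 219.7 topfar 269.3 topnear 305.9
0.049 0 rim 193.6 shoulder 216.3 topfar 265.1 topnear 302.0
0.049 0.002 rim 190.8 shoulder 212.9 topfar 260.8 topnear 298.1
0.052 -0.004 rim 197.8 shoulder 221.0 topfar 269.7 topnear 305.3
0.052 -0.002 rim 195.1 shoulder 217.7 topfar 265.5 topnear 301.5
0.052 0 rim 192.3 shoulder 214.3 topfar 261.3 topnear 297.6
0.052 0.002 rim 189.5 shoulder 210.9 topfar 257.1 topnear 293.7
0.055 -0.004 rim 196.5 shoulder 219.0 topfar 265.9 topnear 300.9
0.055 -0.002 rim 193.8 shoulder 215.7 topfar 261.9 topnear 297.2
0.055 0 rim 191.1 shoulder 212.4 topfar 257.8 topnear 293.4
0.055 0.002 rim 188.3 shoulder 209.1 topfar 253.6 topnear 289.6
```

View pics/w4s.png

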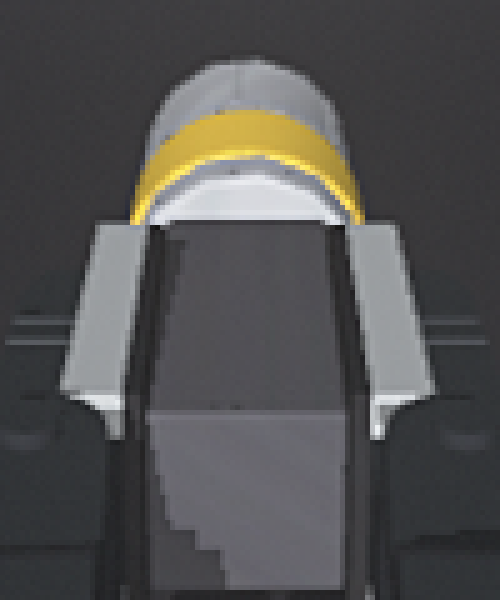

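The fit to the socket outline gives a rim 52 mm below the TCP and a socket 3 mm behind it along tool x. I'll go over the nut.

Emit:
carry_out(plan=[[-1,0.007,0.04,-0.005,0,0,-1.3],[-1,0.007,0.039,-0.005,0,0,-1.4],[-1,0,0,-0.02,0,0,0],[-1,0,0,-0.015,0,0,0],[-1,0,0,0,0,0,0]])

```text
time_s: 9.6
position: [0.5607, -0.223, 0.1427]
eef_rot: [179.4, 0.3, 80.1]
force: [-1.5, -0.5, -1.1]
width: 0.017
```

```bash
python3 -c "
from h import *
go((.558,-.227,.125),79.7)"
```

```text
t 9.6 pos [ 0.5607 -0.223   0.1427] rot [179.3686   0.2804  80.0711] F [-1.4685 -0.5046 -1.1245] M [ 0.0179 -0.0157  0.0005] w 0.0169725927152484 
 shift [-0.0027 -0.004  -0.0177] turn [ 0.3869  0.5723 -0.3727]
```

Emit:
carry_out(plan=[[-1,-0.003,-0.004,-0.018,0.4,0.6,-0.4],[-1,0,0,0,0,0,0]])

```text
time_s: 9.8
position: [0.5574, -0.2281, 0.1239]
eef_rot: [-179.9, -0.0, 79.6]
force: [-0.4, 1.0, -2.0]
width: 0.017
```

```bash
python3 -c "
from h import *
go((.558,-.227,.115),79.7)"
```

```text
t 9.8 pos [ 0.5574 -0.2281  0.1239] rot [-179.9376   -0.0044   79.619 ] F [-0.3918  0.9867 -1.9868] M [0.01   0.0475 0.009 ] w 0.016990941813268223 
 shift [ 0.0006  0.0011 -0.0089] turn [-0.0155 -0.0606  0.081 ]
```

Emit:
carry_out(plan=[[-1,0.001,0.001,-0.005,0,0,0],[-1,0,0,-0.004,0,0,0],[-1,0,0,-0.004,0,0,0],[-1,0,0,-0.004,0,0,0]])

```text
time_s: 10.2
position: [0.56, -0.2299, 0.111]
eef_rot: [179.9, 0.0, 79.4]
force: [-10.8, 5.4, 34.5]
width: 0.0172
```

```bash
python3 -c "
from h import *
go((.558,-.227,.110),79.7)"
```

```text
t 10.2 pos [ 0.56   -0.2299  0.111 ] rot [179.8978   0.043   79.442 ] F [-10.7811   5.3524  34.4782] M [ 1.2934  2.824  -0.0371] w 0.017167707156384597 
 shift [-0.002   0.0029 -0.001 ] turn [0.0608 0.0927 0.258 ]
```

The socket stops on top: the rim is at about 59 mm with 34 N. The recess could be 90° off (30° on the hex), so I'll also try the other orientation.

Emit:
carry_out(plan=[[-1,-0.002,0.003,0.012,0,0,0],[-1,0,0,0.004,0,0,7.5],[-1,0,0,0,0,0,7.5],[-1,0,0,0,0,0,7.5],[-1,0,0,0,0,0,7.5],[-1,0,0,0,0,0,0]])

```text
time_s: 10.8
position: [0.5606, -0.2283, 0.1326]
eef_rot: [179.5, 0.3, 110.5]
force: [-0.4, 0.3, -2.1]
width: 0.017
```

```bash
python3 -c "
from h import *
go((.5565,-.2272,.117),109.7)"
```

```text
t 10.8 pos [ 0.5606 -0.2283  0.1326] rot [179.5126   0.3187 110.527 ] F [-0.3562  0.2819 -2.0944] M [-0.0393 -0.0042  0.0549] w 0.016958378855707928 
 shift [-0.0041  0.0011 -0.0156] turn [ 0.1316  0.5672 -0.8284]
```

Emit:
carry_out(plan=[[-1,-0.004,0.001,-0.012,0.1,0.6,-0.8],[-1,0,0,-0.005,0,0,0],[-1,0,0,-0.004,0,0,0],[-1,0,0,-0.004,0,0,0],[-1,0,0,-0.003,0,0,0]])

```text
time_s: 11.3
position: [0.5579, -0.2281, 0.111]
eef_rot: [180.0, 0.1, 109.1]
force: [-7.5, 3.3, 16.4]
width: 0.0172
```

```bash
python3 -c "
from h import *
go((.5565,-.2272,.112),109.7)"
```

```text
t 11.3 pos [ 0.5579 -0.2281  0.111 ] rot [179.9793   0.1447 109.128 ] F [-7.4603  3.2701 16.4114] M [ 0.7032  1.6991 -0.0045] w 0.01724111865673802 
 shift [-0.0014  0.0009  0.001 ] turn [0.1296 0.0676 0.572 ]
```

It stops on top again (z 0.111), so the small socket doesn't fit. I'll return it to its place on the mat.

Emit:
carry_out(plan=[[-1,0,0,0.03,0,0,0],[-1,0,0,0.045,0,0,-3],[-1,-0.006,0.04,0.015,0,0,-3],[-1,-0.008,0.046,0,0,0,-3],[-1,-0.008,0.046,0,0,0,-3],[-1,-0.008,0.046,0,0,0,-3],[-1,-0.008,0.046,0,0,0,-3],[-1,-0.008,0.046,0,0,0,-3]])

```text
time_s: 12.1
position: [0.5102, 0.0447, 0.2029]
eef_rot: [179.8, 0.1, 86.1]
force: [0.3, 0.0, -1.1]
width: 0.0171
```

Emit:
carry_out(plan=[[-1,-0.008,0.046,0,0,0,-3],[-1,-0.008,0.046,0,0,0,-3],[-1,-0.008,0.046,0,0,0,-3],[-1,-0.008,0.046,0,0,0,-3],[-1,-0.008,0.046,0,0,0,-3],[-1,-0.008,0.046,0,0,0,0],[-1,0,0,0,0,0,0]])

```text
time_s: 12.8
position: [0.4556, 0.3366, 0.2001]
eef_rot: [179.8, -0.0, 70.2]
force: [-0.2, -0.1, -1.5]
width: 0.0171
```

```bash
python3 -c "
from h import *
go((.467,.300,.057),73)"
```

```text
t 12.8 pos [0.4556 0.3366 0.2001] rot [179.8367  -0.0173  70.1803] F [-0.2097 -0.1322 -1.4906] M [-0.0301  0.0097 -0.0154] w 0.01708993617562922 
 shift [ 0.0114 -0.0366 -0.1431] turn [0.0352 0.1604 2.8197]
```

Emit:
carry_out(plan=[[-1,0.011,-0.037,0,0,0,2.8],[-1,0,0,-0.045,0,0,0],[-1,0,0,-0.045,0,0,0],[-1,0,0,-0.03,0,0,0],[-1,0,0,0,0,0,0]])

```text
time_s: 13.3
position: [0.4671, 0.2988, 0.0771]
eef_rot: [179.6, -0.1, 73.2]
force: [-1.0, -1.1, -1.5]
width: 0.0176
```

```bash
python3 -c "
from h import *
go((.467,.300,.057),73)"
```

```text
t 13.3 pos [0.4671 0.2988 0.0771] rot [179.6422  -0.0827  73.1863] F [-1.0424 -1.1134 -1.5358] M [-0.0009  0.0609  0.0882] w 0.017613944914871664 
 shift [-0.0001  0.0012 -0.0201] turn [ 0.025   0.3663 -0.1861]
```

Emit:
carry_out(plan=[[-1,0,0.001,-0.012,0,0.4,0],[-1,0,0,-0.004,0,0,0],[-1,0,0,-0.003,0,0,0],[-1,0,0,-0.003,0,0,0]])

```text
time_s: 13.7
position: [0.4702, 0.3004, 0.0575]
eef_rot: [179.8, -0.2, 73.1]
force: [-1.0, 0.9, -1.1]
width: 0.017
```

```bash
python3 -c "
from h import *
go((.467,.300,.056),73)"
```

```text
t 13.7 pos [0.4702 0.3004 0.0575] rot [179.8364  -0.1669  73.0745] F [-1.0087  0.8513 -1.1497] M [0.0092 0.0059 0.0211] w 0.01698978358469244 
 shift [-0.0032 -0.0004 -0.0015] turn [-0.1119  0.2052 -0.0742]
```

Emit:
carry_out(plan=[[-1,0,0,-0.003,0,0.2,0],[-1,0,0,-0.002,0,0,0]])

```text
time_s: 13.9
position: [0.4713, 0.3012, 0.0553]
eef_rot: [180.0, -0.2, 73.1]
force: [-5.8, -3.3, 15.0]
width: 0.0171
```

The socket is on the mat with 15 N of contact. I'll release it, rise and look.

Emit:
carry_out(plan=[[1,0,0,0.001,0,0,0],[1,0,0,0,0,0,0],[1,0,0,0,0,0,0],[1,0,0,0,0,0,0],[1,0,0,0,0,0,0],[1,0,0,0.04,0,0,0],[1,0,0,0.045,0,0,0],[1,-0.005,-0.04,0.04,0,0,7]])

```text
time_s: 14.7
position: [0.4643, 0.2665, 0.175]
eef_rot: [-179.7, 0.1, 80.4]
force: [2.0, 0.0, 0.1]
width: 0.0855
```

Emit:
carry_out(plan=[[1,0.0,-0.045,0,0,0,7],[1,0.01,-0.045,0,0,0,7],[1,0.015,-0.01,0,0,0,6],[1,0,0,0,0,0,0]])

```text
time_s: 15.1
position: [0.4936, 0.163, 0.1839]
eef_rot: [179.5, -0.1, 101.4]
force: [0.2, 0.6, 0.3]
width: 0.0856
```

Run:
```python
from h import *
go((.498,.155,.18),100)
c=capture("wrist"); np.save("w5.npy",np.array([c],dtype=object),allow_pickle=True)
print(c["xyz"],c["orientation"])
b=None
for t in ("small","medium","large"):
    print(t,[(d["rect"],round(d["score"],2)) for d in models.cut_out("socket_"+t,"wrist")],[(np.round(d["location"],1),onz(c,d["location"],.004)[:2],round(d["score"],2)) for d in models.tip_of("socket_"+t,"wrist")])
cv2.imwrite("pics/w5.png",c["frame"])
k=c["frame"][40:340,170:370]; cv2.imwrite("pics/w5z.png",cv2.resize(k,None,fx=2,fy=2,interpolation=cv2.INTER_CUBIC))
u=proj(c,(.498,.2175,.088)).astype(int); print(u)
z=c["frame"][u[1]-30:u[1]+30,u[0]-30:u[0]+30]; z=cv2.resize(z,(600,600),interpolation=cv2.INTER_CUBIC)
# side by side overview (small) + zoom
o=cv2.resize(c["frame"],(200,150)); z[:150,:200]=o
cv2.imwrite("pics/w5m.png",z)
```

```text
t 15.1 pos [0.4936 0.163  0.1839] rot [179.4823  -0.0971 101.3668] F [0.1959 0.5587 0.2627] M [-0.0277  0.0281 -0.0274] w 0.08560582697411434 
 shift [ 0.0044 -0.008  -0.0039] turn [-0.1914  0.4907 -1.3664]
[0.4779 0.2343 0.3266] [-16.5855  -0.5072  11.3382]
small [([235.5, 0.5, 34.6, 51.0], 0.66)] [(array([249.9,  35.9]), array([0.469 , 0.2982]), 0.78)]
medium [([245.8, 104.5, 37.3, 36.6], 0.86)] [(array([260.3, 123.4]), array([0.4966, 0.2175]), 0.56)]
large [([238.0, 187.8, 37.4, 57.5], 0.7)] [(array([255.6, 202.9]), array([0.51  , 0.1283]), 0.81)]
[266 130]
```

View pics/w5m.png

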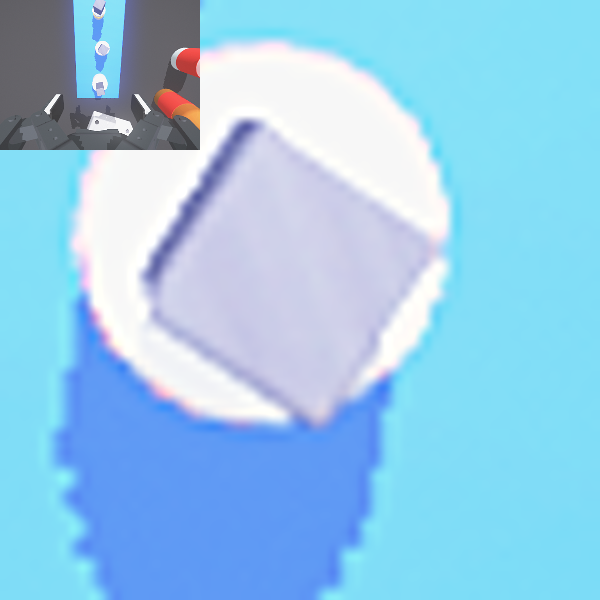

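The medium socket's top has crop corners at (262,125), (435,245), (318,422) and (155,305). The inset shows the small socket upright again at (250,25) in the full picture.

Run:
```python
from h import *
c=np.load("w5.npy",allow_pickle=True)[0]
P=np.array([onz(c,(236+x/10-.5,100+y/10-.5),.088)[:2] for x,y in [(262,125),(437,245),(318,425),(152,303)]])
print(P.mean(0))
for i in range(4):
    d=P[(i+1)%4]-P[i]; print(np.linalg.norm(d),np.degrees(np.arctan2(d[1],d[0]))%90)
```

```text
[0.49579024 0.21975264]
0.01677192891689918 68.04085943492584
0.016917954158054475 68.38646003092961
0.016557052896130343 65.5230461994285
0.016193717503399346 69.2188142204177
```

Emit:
carry_out(plan=[[1,0,0.014,-0.01,0,0,-8.3],[1,0,0.014,-0.01,0,0,-8.3],[1,0,0.014,-0.01,0,0,-8.3],[1,0,0.012,-0.01,0,0,-8.3],[1,0,0,0,0,0,0]])

```text
time_s: 15.95
position: [0.4898, 0.2245, 0.1412]
eef_rot: [179.6, -0.0, 67.3]
force: [0.1, -0.7, 0.9]
width: 0.0855
```

```bash
python3 -c "
from h import *
go((.495,.218,.050),68)"
```

```text
t 15.95 pos [0.4898 0.2245 0.1412] rot [179.639   -0.0402  67.3263] F [ 0.1059 -0.7292  0.9398] M [-0.0248 -0.0121 -0.0081] w 0.08545707842540014 
 shift [ 0.0052 -0.0065 -0.0912] turn [0.1    0.3491 0.6739]
```

Emit:
carry_out(plan=[[1,0.005,-0.0065,-0.02,0.1,0.3,0.7],[1,-0.001,0,-0.03,0,0.3,0],[1,-0.003,-0.001,-0.03,0,0.3,0],[1,-0.001,0,0,0,0.2,0]])

```text
time_s: 16.35
position: [0.4904, 0.2186, 0.0618]
eef_rot: [-179.5, 0.2, 69.2]
force: [-1.5, -0.8, -1.1]
width: 0.0856
```

```bash
python3 -c "
from h import *
go((.495,.218,.050),68)"
```

```text
t 16.35 pos [0.4904 0.2186 0.0618] rot [-179.4531    0.1616   69.182 ] F [-1.456  -0.8182 -1.0817] M [-0.023   0.0555  0.0256] w 0.08556120272542912 
 shift [ 0.0046 -0.0006 -0.0118] turn [-0.0492 -0.5681 -1.1812]
```

Emit:
carry_out(plan=[[1,0.0045,-0.001,-0.013,0,-0.6,-1.2],[1,0,0,-0.001,0,0,0]])

```text
time_s: 16.55
position: [0.4956, 0.2178, 0.0494]
eef_rot: [179.9, -0.1, 68.3]
force: [0.2, 0.2, 0.1]
width: 0.0854
```

```bash
python3 -c "
from h import *
go((.495,.218,.050),68)"
```

```text
t 16.55 pos [0.4956 0.2178 0.0494] rot [179.9494  -0.0704  68.2643] F [0.1594 0.2057 0.0824] M [-0.0468  0.0623 -0.0526] w 0.08538909508988046 
 shift [-0.0006  0.0002  0.0006] turn [-0.0465  0.0732 -0.2643]
```

Emit:
carry_out(plan=[[-1,-0.0005,0,0,0,0,0],[-1,-0.0005,0,-0.0005,0,0,0],[-1,-0.0005,0,-0.0005,0,0,0],[-1,0,0,-0.0005,0,0,0],[-1,0,0,-0.0005,0,0,0],[-1,0,0,0,0,0,0],[-1,0,0,0,0,0,0]])

```text
time_s: 17.25
position: [0.4976, 0.2193, 0.0537]
eef_rot: [179.6, -0.4, 68.5]
force: [0.4, -0.6, -0.8]
width: 0.0174
```

```bash
python3 -c "
from h import *
go((.5,.218,.052),68)"
```

```text
t 17.25 pos [0.4976 0.2193 0.0537] rot [179.6007  -0.3986  68.5442] F [ 0.3576 -0.5569 -0.7649] M [ 0.0457 -0.0248 -0.027 ] w 0.017445471845204612 
 shift [ 0.0024 -0.0013 -0.0017] turn [-0.2224  0.5185 -0.5428]
```

Emit:
carry_out(plan=[[-1,0,0,0.045,0,0,0],[-1,0,0,0.045,0,0,0],[-1,0,0,0.045,0,0,0],[-1,0.006,-0.045,0.01,0,0,1],[-1,0.006,-0.046,0,0,0,1],[-1,0.006,-0.046,0,0,0,1],[-1,0.006,-0.046,0,0,0,1],[-1,0.006,-0.046,0,0,0,1]])

```text
time_s: 18.05
position: [0.522, -0.0126, 0.2]
eef_rot: [179.9, -0.1, 74.5]
force: [1.4, 0.6, -2.7]
width: 0.017
```

Emit:
carry_out(plan=[[-1,0.006,-0.046,0,0,0,1],[-1,0.006,-0.046,0,0,0,1],[-1,0.006,-0.046,0,0,0,1],[-1,0.006,-0.046,0,0,0,1],[-1,0.003,-0.046,0,0,0,1],[-1,0.0,-0.04,0,0,0,0],[-1,0,0,0,0,0,0]])

```text
time_s: 18.75
position: [0.5447, -0.2987, 0.1949]
eef_rot: [-179.7, -0.1, 79.4]
force: [0.3, 1.1, -2.4]
width: 0.0168
```

Run:
```python
from h import *
go((.5577,-.229,.123),79.7)
s=monitor.get_state(); c=capture("wrist"); T=s["position"]; a=np.radians(s["eef_rot"][2]); tx=np.array([np.cos(a),np.sin(a),0])
cv2.imwrite("pics/w6.png",c["frame"])
d=models.cut_out("socket_medium","wrist"); print([(x["rect"],x["score"]) for x in d])
for h in (.048,.050,.052):
  for o in (-.003,-.0015,0,.0015):
    q=lambda x,z: round(proj(c,T+tx*(o+x)+[0,0,z-h])[1],1)
    print(h,o,"rim",q(.017,0),"topfar",q(.009,.084),"topnear",q(-.009,.084))
# row profile down the middle of the adapter
u=int(proj(c,T)[0]); g=cv2.cvtColor(c["frame"],cv2.COLOR_BGR2GRAY)[:,u-6:u+7].mean(1); 
print(u,[(r,int(g[r])) for r in range(185,312,2)])
```

```text
t 18.75 pos [ 0.5447 -0.2987  0.1949] rot [-179.7099   -0.0902   79.4122] F [ 0.336   1.0582 -2.4024] M [ 0.0639  0.0259 -0.0029] w 0.016805182560613134 
 shift [ 0.013   0.0697 -0.0719] turn [-0.1413 -0.269   0.2876]
[([222.9, 191.6, 56.1, 109.7], 0.94), ([187.1, 89.2, 27.4, 38.6], 0.73)]
0.048 -0.003 rim 194.3 topfar 272.8 topnear 309.5
0.048 -0.0015 rim 192.1 topfar 269.6 topnear 306.6
0.048 0 rim 190.0 topfar 266.3 topnear 303.6
0.048 0.0015 rim 187.9 topfar 263.1 topnear 300.6
0.05 -0.003 rim 193.4 topfar 270.1 topnear 306.4
0.05 -0.0015 rim 191.3 topfar 267.0 topnear 303.5
0.05 0 rim 189.2 topfar 263.8 topnear 300.6
0.05 0.0015 rim 187.1 topfar 260.6 topnear 297.6
0.052 -0.003 rim 192.5 topfar 267.6 topnear 303.5
0.052 -0.0015 rim 190.5 topfar 264.5 topnear 300.6
0.052 0 rim 188.4 topfar 261.3 topnear 297.7
0.052 0.0015 rim 186.3 topfar 258.2 topnear 294.8
249 [(185, 63), (187, 62), (189, 56), (191, 137), (193, 148), (195, 149), (197, 152), (199, 150), (201, 122), (203, 124), (205, 124), (207, 138), (209, 154), (211, 149), (213, 235), (215, 212), (217, 215), (219, 217), (221, 215), (223, 215), (225, 207), (227, 71), (229, 79), (231, 79), (233, 79), (235, 79), (237, 79), (239, 79), (241, 79), (243, 78), (245, 79), (247, 79), (249, 79), (251, 79), (253, 79), (255, 79), (257, 79), (259, 79), (261, 79), (263, 80), (265, 112), (267, 103), (269, 103), (271, 102), (273, 102), (275, 104), (277, 104), (279, 104), (281, 104), (283, 103), (285, 103), (287, 102), (289, 101), (291, 101), (293, 99), (295, 96), (297, 93), (299, 94), (301, 37), (303, 43), (305, 43), (307, 42), (309, 43), (311, 41)]
```

Fit: the rim is 51.5 mm below the TCP and the offset is 1 mm.

Emit:
carry_out(plan=[[-1,0.0055,0.034,0,0,0,0],[-1,0.0055,0.033,-0.02,0,0,0],[-1,0,0,-0.03,0,0,0],[-1,0,0,0,0,0,0]])

```text
time_s: 19.25
position: [0.5548, -0.2198, 0.1428]
eef_rot: [-179.5, -0.5, 79.6]
force: [-1.5, 0.6, -3.1]
width: 0.0175
```

```bash
python3 -c "
from h import *
go((.5577,-.229,.120),79.7)"
```

```text
t 19.25 pos [ 0.5548 -0.2198  0.1428] rot [-179.507    -0.4593   79.6177] F [-1.5358  0.6349 -3.1392] M [0.0059 0.0622 0.0184] w 0.017514289034987494 
 shift [ 0.0029 -0.0092 -0.0228] turn [-0.5404 -0.4026  0.0803]
```

Emit:
carry_out(plan=[[-1,0.003,-0.009,-0.022,-0.5,-0.4,0.1],[-1,0,0,0,0,0,0]])

```text
time_s: 19.45
position: [0.5577, -0.2256, 0.1214]
eef_rot: [-179.9, -0.1, 79.9]
force: [-1.1, 0.6, -4.2]
width: 0.0168
```

```bash
python3 -c "
from h import *
go((.5577,-.229,.110),79.7)"
```

```text
t 19.45 pos [ 0.5577 -0.2256  0.1214] rot [-179.9279   -0.0953   79.9329] F [-1.1403  0.5916 -4.2311] M [ 0.086   0.0602 -0.0282] w 0.016838012401738517 
 shift [-0.     -0.0034 -0.0114] turn [-0.1065 -0.0541 -0.233 ]
```

Emit:
carry_out(plan=[[-1,0,-0.0035,-0.003,0,0,0],[-1,0,0,-0.004,0,0,0],[-1,0,0,-0.004,0,0,0],[-1,0,0,-0.004,0,0,0]])

```text
time_s: 19.85
position: [0.5608, -0.2296, 0.1117]
eef_rot: [179.7, -0.0, 79.9]
force: [0.3, -0.3, -2.3]
width: 0.0175
```

```bash
python3 -c "
from h import *
go((.5577,-.229,.110),79.7)"
```

```text
t 19.85 pos [ 0.5608 -0.2296  0.1117] rot [179.662   -0.0439  79.9436] F [ 0.2792 -0.2935 -2.2524] M [-0.0139  0.0036 -0.0077] w 0.01752304702260584 
 shift [-0.0031  0.0006 -0.0017] turn [ 0.0165  0.3405 -0.2435]
```

Emit:
carry_out(plan=[[-1,-0.003,0.0005,-0.002,0,0.3,0],[-1,-0.0005,0,-0.004,0,0,0],[-1,-0.0005,0,-0.004,0,0,0]])

```text
time_s: 20.15
position: [0.5582, -0.2299, 0.1068]
eef_rot: [179.8, 0.0, 79.9]
force: [-9.1, 4.8, 29.9]
width: 0.0173
```

```bash
python3 -c "
from h import *
go((.5577,-.229,.110),79.7)"
```

```text
t 20.15 pos [ 0.5582 -0.2299  0.1068] rot [179.7875   0.0403  79.9038] F [-9.1351  4.8418 29.8636] M [ 1.1839  2.1336 -0.0041] w 0.01733409122560321 
 shift [-0.0005  0.0009  0.0032] turn [ 0.0772  0.2021 -0.2039]
```

It stops at TCP z 0.107 with 30 N, about 10 mm short of home. I'll try the 30° alternative.

Emit:
carry_out(plan=[[-1,-0.001,0.001,0.014,0,0,0],[-1,0,0,0.004,0,0,7.5],[-1,0,0,0,0,0,7.5],[-1,0,0,0,0,0,7.5],[-1,0,0,0,0,0,7],[-1,0,0,0,0,0,0]])

```text
time_s: 20.75
position: [0.5576, -0.2295, 0.1274]
eef_rot: [179.7, 0.1, 110.5]
force: [-0.4, -0.3, -2.1]
width: 0.0171
```

```bash
python3 -c "
from h import *
go((.5572,-.229,.115),109.7)"
```

```text
t 20.75 pos [ 0.5576 -0.2295  0.1274] rot [179.6605   0.1476 110.4669] F [-0.423  -0.27   -2.1005] M [ 0.0175 -0.0471  0.0413] w 0.017136370944045395 
 shift [-0.0004  0.0005 -0.0124] turn [ 0.022   0.3695 -0.7674]
```

Emit:
carry_out(plan=[[-1,-0.001,0.0005,-0.01,0,0.4,-0.8],[-1,-0.0005,0,-0.005,0,0,0],[-1,-0.0005,0,-0.004,0,0,0],[-1,-0.0005,0,-0.004,0,0,0]])

```text
time_s: 21.15
position: [0.5575, -0.2298, 0.1068]
eef_rot: [179.8, 0.2, 109.1]
force: [-7.7, 4.4, 31.8]
width: 0.0167
```

```bash
python3 -c "
from h import *
go((.5572,-.229,.115),109.7)"
```

```text
t 21.15 pos [ 0.5575 -0.2298  0.1068] rot [179.8172   0.1868 109.1397] F [-7.738   4.4389 31.8302] M [0.9586 1.6315 0.0137] w 0.01673079708114253 
 shift [-0.0003  0.0008  0.0082] turn [0.1154 0.2345 0.56  ]
```

The stop is at the same height in both orientations, so the medium doesn't fit. I'll put it back on the mat.

Emit:
carry_out(plan=[[-1,0,0,0.03,0,0,0],[-1,0,0,0.045,0,0,-4],[-1,-0.004,0.04,0.02,0,0,-4],[-1,-0.007,0.046,0,0,0,-4],[-1,-0.007,0.046,0,0,0,-4],[-1,-0.007,0.046,0,0,0,-4],[-1,-0.007,0.046,0,0,0,-4],[-1,-0.007,0.046,0,0,0,-4]])

```text
time_s: 21.95
position: [0.5168, 0.0428, 0.2036]
eef_rot: [179.6, 0.1, 78.9]
force: [0.1, -0.3, -3.1]
width: 0.0174
```

Emit:
carry_out(plan=[[-1,-0.007,0.046,0,0,0,-4],[-1,-0.007,0.046,0,0,0,-4],[-1,-0.007,0.046,0,0,0,-3],[-1,-0.003,0.03,0,0,0,0],[-1,0,0,0,0,0,0]])

```text
time_s: 22.45
position: [0.4879, 0.2224, 0.2016]
eef_rot: [179.7, 0.0, 67.3]
force: [-0.6, -0.4, -3.6]
width: 0.0168
```

```bash
python3 -c "
from h import *
go((.497,.220,.056),68)"
```

```text
t 22.45 pos [0.4879 0.2224 0.2016] rot [179.702    0.0072  67.3215] F [-0.5836 -0.3771 -3.617 ] M [ 0.0362 -0.0045  0.0475] w 0.01681189220394887 
 shift [ 0.0091 -0.0024 -0.1456] turn [0.1199 0.2729 0.6784]
```

Emit:
carry_out(plan=[[-1,0.009,-0.002,-0.04,0,0.3,0.7],[-1,0,0,-0.045,0,0,0],[-1,0,0,-0.035,0,0,0],[-1,0,0,0,0,0,0]])

```text
time_s: 22.85
position: [0.4977, 0.2209, 0.0797]
eef_rot: [179.7, -0.0, 68.1]
force: [-0.8, -0.0, -2.5]
width: 0.0171
```

```bash
python3 -c "
from h import *
go((.497,.220,.057),68)"
```

```text
t 22.85 pos [0.4977 0.2209 0.0797] rot [179.7309  -0.0064  68.1252] F [-0.7737 -0.0416 -2.5093] M [-0.0256  0.1444  0.0556] w 0.017146371570122634 
 shift [-0.0007 -0.0009 -0.0227] turn [ 0.0946  0.252  -0.1251]
```

Emit:
carry_out(plan=[[-1,-0.001,-0.001,-0.014,0,0.3,0],[-1,-0.0005,0,-0.005,0,0,0],[-1,-0.0005,0,-0.004,0,0,0],[-1,-0.0005,0,-0.004,0,0,0]])

```text
time_s: 23.25
position: [0.4986, 0.2195, 0.0553]
eef_rot: [179.8, -0.1, 68.0]
force: [0.1, -0.3, -2.4]
width: 0.0168
```

Emit:
carry_out(plan=[[-1,-0.001,0,-0.004,0,0.1,0],[-1,-0.0005,0,-0.003,0,0,0]])

```text
time_s: 23.45
position: [0.4991, 0.2199, 0.0535]
eef_rot: [179.7, -0.1, 68.0]
force: [-9.5, -4.4, 19.8]
width: 0.0173
```

Contact at 20 N. I'll release it and move on to view the large one.

Emit:
carry_out(plan=[[1,0,0,0.0005,0,0,0],[1,0,0,0,0,0,0],[1,0,0,0,0,0,0],[1,0,0,0,0,0,0],[1,0,0,0,0,0,0],[1,0,0,0.04,0,0,0],[1,0,0,0.045,0,0,0],[1,0,-0.04,0.04,0,0,7]])

```text
time_s: 24.25
position: [0.4975, 0.1861, 0.1751]
eef_rot: [180.0, -0.0, 75.3]
force: [0.6, -1.1, 1.0]
width: 0.0853
```

Emit:
carry_out(plan=[[1,0.005,-0.045,0,0,0,7],[1,0.005,-0.045,0,0,0,7],[1,0.005,-0.015,0,0,0,7],[1,0,0,0,0,0,4]])

```text
time_s: 24.65
position: [0.5178, 0.0765, 0.184]
eef_rot: [179.1, -0.1, 101.5]
force: [0.3, -0.2, 0.3]
width: 0.0851
```

Run:
```python
from h import *
go((.507,.07,.18),100)
c=capture("wrist"); np.save("w7.npy",np.array([c],dtype=object),allow_pickle=True)
for t in ("small","medium","large"):
    print(t,[(d["rect"],round(d["score"],2)) for d in models.cut_out("socket_"+t,"wrist")],[(np.round(d["location"],1),onz(c,d["location"],.004)[:2],round(d["score"],2)) for d in models.tip_of("socket_"+t,"wrist")])
u=proj(c,(.508,.126,.088)).astype(int); print(u)
z=c["frame"][u[1]-30:u[1]+30,u[0]-30:u[0]+30]; z=cv2.resize(z,(600,600),interpolation=cv2.INTER_CUBIC)
z[:195,:260]=cv2.resize(c["frame"],(260,195))
cv2.imwrite("pics/w7.png",z)
```

```text
t 24.65 pos [0.5178 0.0765 0.184 ] rot [179.1054  -0.1301 101.5032] F [ 0.2585 -0.1636  0.3143] M [ 0.0083 -0.0354  0.0167] w 0.08511115503668869 
 shift [-0.0108 -0.0065 -0.004 ] turn [-0.2947  0.8547 -1.5021]
small [] []
medium [([240.0, 0.2, 40.6, 45.6], 0.68)] [(array([256.7,  29.6]), array([0.4995, 0.2189]), 0.93)]
large [([226.5, 105.7, 43.6, 43.1], 0.58)] [(array([248.2, 125.5]), array([0.5096, 0.1266]), 0.63)]
[247 133]
```

View pics/w7.png

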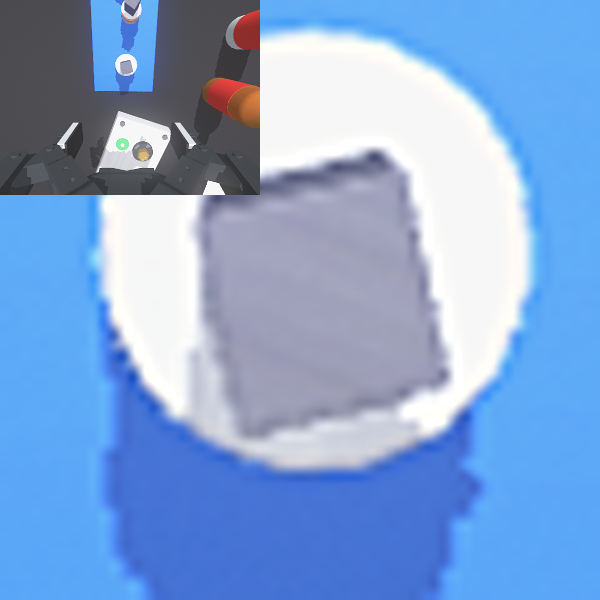

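The large socket's top has crop corners at (205,207), (405,165), (445,382) and (245,437). In the inset the medium socket stands upright at the top of the picture.

Run:
```python
from h import *
c=np.load("w7.npy",allow_pickle=True)[0]
P=np.array([onz(c,(217+x/10-.5,103+y/10-.5),.088)[:2] for x,y in [(205,207),(405,166),(446,382),(245,437)]])
print(P.mean(0))
for i in range(4):
    d=P[(i+1)%4]-P[i]; print(np.linalg.norm(d),np.degrees(np.arctan2(d[1],d[0]))%90)
print(onz(c,(217+31.5-.5,103+25-.5),.046))
```

```text
[0.50912404 0.12687257]
0.01615091045817611 22.712504482014946
0.017301261044609207 22.954316415050855
0.016838211858865457 26.60105237856169
0.01845198246736429 20.92515376570654
[0.50869318 0.1275003  0.046     ]
```

Emit:
carry_out(plan=[[1,-0.005,0.025,-0.02,-0.3,0.8,5.5],[1,-0.005,0.024,-0.02,0,0,5.5],[1,0,0,0,0,0,0]])

```text
time_s: 25.3
position: [0.5074, 0.1308, 0.1431]
eef_rot: [179.9, -0.1, 112.8]
force: [-0.9, -0.0, -0.3]
width: 0.0852
```

```bash
python3 -c "
from h import *
go((.5085,.126,.050),113)"
```

```text
t 25.3 pos [0.5074 0.1308 0.1431] rot [179.9173  -0.0644 112.7513] F [-0.9155 -0.0231 -0.2885] M [-0.0264  0.0422  0.0164] w 0.08521307969686465 
 shift [ 0.0011 -0.0048 -0.0931] turn [-0.0915  0.0512  0.2488]
```

Emit:
carry_out(plan=[[1,0.001,-0.005,-0.02,0,0,0.2],[1,-0.001,0,-0.03,0,0.2,0],[1,-0.003,-0.001,-0.03,0,0.2,0],[1,0,0,0,0,0,0]])

```text
time_s: 25.7
position: [0.5063, 0.1263, 0.0638]
eef_rot: [-180.0, -0.1, 112.9]
force: [-0.8, 0.6, -0.2]
width: 0.0855
```

```bash
python3 -c "
from h import *
go((.508,.126,.049),113)"
```

```text
t 25.7 pos [0.5063 0.1263 0.0638] rot [-179.957    -0.0869  112.908 ] F [-0.7844  0.6385 -0.1647] M [-0.0173 -0.0028  0.018 ] w 0.08550800492396023 
 shift [ 0.0017 -0.0003 -0.0148] turn [-0.0633 -0.0735  0.0919]
```

Emit:
carry_out(plan=[[1,0.0015,0,-0.015,0,0,0],[-1,-0.0005,0,-0.001,0,0,0],[-1,-0.0005,0,-0.0005,0,0,0],[-1,-0.0005,0,-0.0005,0,0,0],[-1,-0.0005,0,-0.0005,0,0,0],[-1,0,0,-0.0005,0,0,0],[-1,0,0,0,0,0,0],[-1,0,0,0,0,0,0]], grip_force=80)

```text
time_s: 26.5
position: [0.5107, 0.1269, 0.0507]
eef_rot: [179.5, 0.1, 112.8]
force: [0.6, 0.5, -2.6]
width: 0.0172
```

```bash
python3 -c "
from h import *
go((.509,.127,.0525),113)"
```

```text
t 26.5 pos [0.5107 0.1269 0.0507] rot [179.5191   0.0543 112.8013] F [ 0.606   0.5472 -2.601 ] M [ 0.0371 -0.0678 -0.0008] w 0.017215184166054425 
 shift [-0.0017  0.0001  0.0018] turn [-0.1371  0.4641  0.1985]
```

Emit:
carry_out(plan=[[-1,0,0,0.045,0,0.2,0],[-1,0,0,0.045,0,0,0],[-1,0,0,0.045,0,0,0],[-1,0.005,-0.045,0.01,0,0,0],[-1,0.006,-0.046,0,0,0,0],[-1,0.006,-0.046,0,0,0,0],[-1,0.006,-0.046,0,0,0,0],[-1,0.006,-0.046,0,0,0,-1]])

```text
time_s: 27.3
position: [0.5348, -0.1039, 0.1989]
eef_rot: [180.0, -0.1, 112.5]
force: [0.6, -0.6, -3.0]
width: 0.0171
```

Emit:
carry_out(plan=[[-1,0.006,-0.046,0,0,0,-1],[-1,0.006,-0.046,0,0,0,-1],[-1,0.006,-0.046,0,0,0,0],[-1,0.004,-0.046,0,0,0,0],[-1,0.0,-0.01,0,0,0,0],[-1,0,0,0,0,0,0]])

```text
time_s: 27.9
position: [0.5539, -0.3114, 0.1952]
eef_rot: [-179.8, -0.2, 110.0]
force: [-0.1, 1.2, -2.3]
width: 0.0171
```

Run:
```python
from h import *
go((.557,-.230,.120),109.7)
s=monitor.get_state(); c=capture("wrist"); np.save("w8.npy",np.array([c],dtype=object),allow_pickle=True)
T=s["position"]; a=np.radians(s["eef_rot"][2]); tx=np.array([np.cos(a),np.sin(a),0])
cv2.imwrite("pics/w8.png",c["frame"])
print([(x["rect"],x["score"]) for x in models.cut_out("socket_large","wrist")])
print("nut",[(np.round(d["location"],1),onz(c,d["location"],.045)[:2],round(d["score"],2)) for d in models.tip_of("nut_c","wrist")])
for h in (.045,.047,.049,.051):
  for o in (-.003,-.0015,0,.0015,.003):
    q=lambda x,z: round(proj(c,T+tx*(o+x)+[0,0,z-h])[1],1)
    print(h,o,"rim",q(.020,0),"topfar",q(.009,.084),"topnear",q(-.009,.084))
u=int(proj(c,T)[0]); g=cv2.cvtColor(c["frame"],cv2.COLOR_BGR2GRAY)[:,u-6:u+7].mean(1); 
print(u,[(r,int(g[r]),int(g[r+1])) for r in range(175,319) if abs(g[r+1]-g[r])>14])
```

```text
t 27.9 pos [ 0.5539 -0.3114  0.1952] rot [-179.8381   -0.2235  109.9853] F [-0.092   1.1904 -2.3251] M [0.052  0.0404 0.0258] w 0.01706449857952471 
 shift [ 0.0031  0.0814 -0.0752] turn [-0.1553 -0.2282 -0.2856]
[([211.3, 186.1, 75.2, 115.9], 0.75), ([183.1, 2.1, 260.5, 228.4], 0.27)]
nut [(array([284.2, 106. ]), array([ 0.5608, -0.2331]), 0.84), (array([335.3,   9. ]), array([ 0.5724, -0.1418]), 0.8)]
0.045 -0.003 rim 191.4 topfar 276.7 topnear 314.2
0.045 -0.0015 rim 189.3 topfar 273.4 topnear 311.2
0.045 0 rim 187.1 topfar 270.1 topnear 308.2
0.045 0.0015 rim 184.9 topfar 266.8 topnear 305.1
0.045 0.003 rim 182.7 topfar 263.5 topnear 302.0
0.047 -0.003 rim 190.6 topfar 274.0 topnear 311.0
0.047 -0.0015 rim 188.5 topfar 270.7 topnear 308.0
0.047 0 rim 186.3 topfar 267.5 topnear 305.0
0.047 0.0015 rim 184.1 topfar 264.2 topnear 302.0
0.047 0.003 rim 182.0 topfar 260.9 topnear 299.0
0.049 -0.003 rim 189.8 topfar 271.3 topnear 307.9
0.049 -0.0015 rim 187.6 topfar 268.1 topnear 304.9
0.049 0 rim 185.5 topfar 264.9 topnear 302.0
0.049 0.0015 rim 183.4 topfar 261.7 topnear 299.0
0.049 0.003 rim 181.2 topfar 258.4 topnear 296.0
0.051 -0.003 rim 189.0 topfar 268.7 topnear 304.9
0.051 -0.0015 rim 186.9 topfar 265.6 topnear 302.0
0.051 0 rim 184.7 topfar 262.4 topnear 299.0
0.051 0.0015 rim 182.6 topfar 259.2 topnear 296.1
0.051 0.003 rim 180.5 topfar 256.0 topnear 293.1
249 [(185, 53, 78), (186, 78, 129), (195, 143, 171), (202, 174, 203), (203, 203, 188), (204, 188, 136), (206, 139, 156), (207, 156, 197), (208, 197, 212), (209, 212, 195), (226, 190, 118), (227, 118, 63), (266, 74, 92), (303, 90, 43)]
```

Fit: the rim is 49 mm below the TCP and the offset is about -1 mm. Seated should read TCP z of about 0.094.

Emit:
carry_out(plan=[[-1,0.001,0.04,0,0,0,-0.3],[-1,0.001,0.036,-0.025,0,0,0],[-1,0,0,-0.03,0,0,0],[-1,0,0,0,0,0,0]])

```text
time_s: 28.45
position: [0.5565, -0.2234, 0.1413]
eef_rot: [180.0, -0.2, 110.2]
force: [-1.6, -0.4, -4.1]
width: 0.017
```

```bash
python3 -c "
from h import *
go((.5572,-.2293,.118),109.7)"
```

```text
t 28.45 pos [ 0.5565 -0.2234  0.1413] rot [179.9581  -0.2283 110.1748] F [-1.5552 -0.4431 -4.1153] M [-0.007   0.0675  0.0036] w 0.017015921634378685 
 shift [ 0.0007 -0.0059 -0.0233] turn [-0.2289 -0.0385 -0.4747]
```

Emit:
carry_out(plan=[[-1,0.0005,-0.006,-0.023,-0.2,0,-0.5],[-1,0,0,0,0,0,0]])

```text
time_s: 28.65
position: [0.5574, -0.2261, 0.1197]
eef_rot: [180.0, -0.1, 109.9]
force: [-0.4, 0.3, -2.4]
width: 0.0169
```

```bash
python3 -c "
from h import *
go((.5572,-.2293,.110),109.7)"
```

```text
t 28.65 pos [ 0.5574 -0.2261  0.1197] rot [179.9942  -0.0573 109.9138] F [-0.3862  0.2573 -2.3629] M [0.0453 0.1187 0.0716] w 0.01689949632390448 
 shift [-0.0002 -0.0032 -0.0097] turn [-0.0559 -0.014  -0.2138]
```

Emit:
carry_out(plan=[[-1,-0.0005,-0.0035,-0.005,0,0,-0.2],[-1,-0.0005,0,-0.003,0,0,0],[-1,0,0,0,0,0,0]])

```text
time_s: 28.95
position: [0.559, -0.23, 0.1163]
eef_rot: [179.7, 0.2, 109.8]
force: [-0.4, 0.2, -3.0]
width: 0.0169
```

```bash
python3 -c "
from h import *
go((.5572,-.2293,.110),109.7)"
```

```text
t 28.95 pos [ 0.559  -0.23    0.1163] rot [179.7267   0.1623 109.7675] F [-0.434   0.1538 -2.9673] M [ 0.0778 -0.0272  0.0292] w 0.016935014298957937 
 shift [-0.0018  0.0007 -0.0063] turn [ 0.0605  0.3121 -0.0679]
```

Emit:
carry_out(plan=[[-1,-0.002,0.0005,-0.006,0,0.3,0],[-1,-0.0005,0,-0.004,0,0,0],[-1,-0.0005,0,-0.004,0,0,0]])

```text
time_s: 29.25
position: [0.5577, -0.2308, 0.1045]
eef_rot: [179.8, 0.3, 109.7]
force: [-0.7, 0.3, -2.2]
width: 0.0169
```

```bash
python3 -c "
from h import *
go((.5572,-.2293,.094),109.7)"
```

```text
t 29.25 pos [ 0.5577 -0.2308  0.1045] rot [179.8116   0.2604 109.7192] F [-0.6693  0.3306 -2.2417] M [ 0.0351  0.0321 -0.0608] w 0.01687656056609618 
 shift [-0.0005  0.0015 -0.0105] turn [ 0.1816  0.2652 -0.0196]
```

Emit:
carry_out(plan=[[-1,-0.0005,0.001,-0.003,0.2,0.3,0],[-1,-0.0005,0,-0.003,0,0,0],[-1,0,0,-0.003,0,0,0]])

```text
time_s: 29.55
position: [0.5565, -0.2299, 0.0945]
eef_rot: [-179.9, -0.1, 109.7]
force: [-0.1, 0.1, -2.7]
width: 0.0171
```

```bash
python3 -c "
from h import *
go((.5572,-.2293,.094),109.7)"
```

```text
t 29.55 pos [ 0.5565 -0.2299  0.0945] rot [-179.9478   -0.0581  109.6985] F [-0.0614  0.0621 -2.7151] M [-0.0513 -0.0482 -0.0121] w 0.017101676853938857 
 shift [ 0.0007  0.0006 -0.0005] turn [-0.0371 -0.0687  0.0014]
```

It slid down over the nut with no resistance. I'll press lightly until it meets the boss.

Emit:
carry_out(plan=[[-1,0,0,-0.002,0,0,0],[-1,0,0,-0.002,0,0,0]])

```text
time_s: 29.75
position: [0.5566, -0.2301, 0.0916]
eef_rot: [-179.9, -0.1, 109.7]
force: [-6.4, 1.8, 17.1]
width: 0.017
```

```bash
python3 -c "
from h import *
go((.5572,-.2293,.094),109.7)"
```

```text
t 29.75 pos [ 0.5566 -0.2301  0.0916] rot [-179.928    -0.0621  109.7025] F [-6.4256  1.8308 17.1209] M [0.5138 1.2402 0.0418] w 0.017047977748004383 
 shift [0.0006 0.0008 0.0024] turn [-0.0342 -0.0887 -0.0025]
```

Firm stop at TCP z 0.0916 with 17 N. I'll hold a couple of rows and check with the cameras.

Emit:
carry_out(plan=[[-1,0,0,-0.001,0,0,0],[-1,0,0,-0.001,0,0,0]])

```text
time_s: 29.95
position: [0.5567, -0.2301, 0.0916]
eef_rot: [-179.9, -0.1, 109.7]
force: [-3.5, 1.3, 4.9]
width: 0.0169
```

Run:
```python
from h import *
go((.5572,-.2293,.094),109.7)
a=capture("scene")["frame"]; 
A=cv2.resize(a[120:270,130:400],None,fx=2.9,fy=2.9,interpolation=cv2.INTER_CUBIC)
for t in ("small","medium","large"): print(t,[(d["rect"],round(d["score"],2)) for d in models.cut_out("socket_"+t,"scene")])
cv2.imwrite("pics/fin.png",A); print(A.shape)
```

```text
t 29.95 pos [ 0.5567 -0.2301  0.0916] rot [-179.9204   -0.0714  109.7027] F [-3.4703  1.3341  4.9226] M [0.2495 0.5964 0.0649] w 0.01686636643076416 
 shift [0.0005 0.0008 0.0024] turn [-0.0404 -0.099  -0.0028]
small [([353.8, 141.6, 6.6, 22.3], 0.74)]
medium [([242.5, 193.7, 16.0, 16.0], 0.73), ([326.9, 150.5, 10.9, 21.5], 0.49)]
large [([176.5, 194.7, 17.7, 13.7], 0.52), ([277.3, 140.7, 102.4, 58.6], 0.19)]
(435, 783, 3)
```

View pics/fin.png

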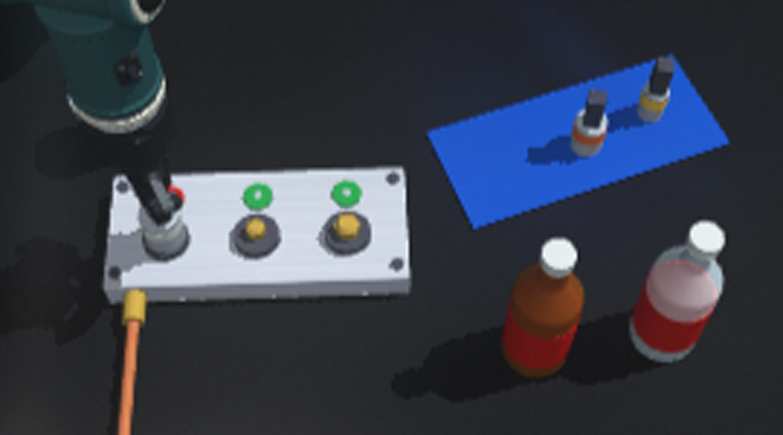

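The final scene view shows the large socket upright and down on the red-tagged boss at (165,235). The small socket (655,95) and medium socket (590,130) stand upright on the mat, and the bottles haven't moved.

```bash
python3 -c "
from h import *
order.sign_off()
go((.5572,-.2293,.094),109.7)"
```

```text
the job is handed in; nothing more can be done
the job is handed in; nothing more can be done
```

The large (27 mm) socket is fully down on the red-tagged nut, upright and still gripped. I handed the job in at about 30 s.

- **Small socket:** it stopped on top of the nut at two yaws 30° apart (rim at about 59 mm, 16–34 N). I stood it back on the mat.
- **Medium socket:** it stopped about 10 mm short of home at both yaws (30–32 N). I stood it back on the mat too.
- **Large socket:** it slid down with no resistance and stopped firmly on the boss with 17 N, easing to 5 N of hold at hand-in. It was upright to about 0.1°.

**Last checks:**
- **Scene view:** the large socket was down on the red-tagged boss, with the small and medium sockets upright on the mat. The bottles had not moved and no green-tagged nut was touched.
- **Height mismatch:** the final height was about 2.4 mm lower than my camera fit predicted. I put this down to calibration and grip-height error.
- **Recognition slip:** the network also reported a "medium socket" at a green-tagged nut. The picture shows the real one on the mat.
- **Beaker not checked:** it was outside the last crop, so I did not check it at the end. The arm was never steered near it.

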